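# Set the straightedge and raise the telescoping lamp

## Robot

A 6-joint arm with a two-finger parallel gripper is mounted at the origin on a cart in front of the work surface, level with it; the furniture and walls round the work are solid. World frame = base frame: x ahead of the robot, y to its left, z up, the work surface at z = 0. Lengths are in m, angles in rad, forces in N, time in s.
With the tool pointing down it reaches from about 0.35 to 0.85 m from the base axis. Payload 8.1 kg.
Tool frame: the origin (TCP) lies at the very end of the fingers, on their centre line; the grasp point (between the pads) lies 19 mm behind it (arm.pinch_z is the distance from the TCP to the grasp point, in m); z points along the fingers, y is the line along which they close (so a half turn about z gives the same grasp; the last joint's range is limited). The gripper opens to 85 mm and grips with 20 to 120 N. Pads are 22 mm wide; open, the fingers measure 114 mm over their backs; the gripper's body (76 mm by 85 mm) begins 54 mm behind the grasp point. The pads swing forward as they close: fully open they stand 13 mm farther back than shut.
Start: joints at [-1.258, 0.13, 1.488, -0, 1.523, -0.085], TCP at [0.232, -0.553, 0.231] pointing down, gripper open.
Joint ranges: [-2.96, 2.96], [-0.89, 2.26], [0.02, 2.5], [-1.34, 4.48], [0, 2.73], [-2.66, 2.66]. Speed limits (rad/s): [2.39, 2.39, 2.79, 3.14, 3.14, 3.14].

## Interface

Orientations are given as a rotation vector (axis times angle).
In Python, from rig import arm gives the robot as it stands.
- The arm moves only by the shell command python3 -m pendant 'ROWS' [FORCE]. ROWS is JSON, a list that holds one entry, the list of rows, each a list of 5 numbers: the shift along the tool's x, y, z in m, then the turn about the tool's z in degrees, then the closure, from 0 (fully open) to 1 (shut). In form: [[[dx, dy, dz, twist, gripper], ...]]. A call has 1 to 5 rows; each row is the pose to reach, as a shift and turn from the pose commanded when the call began, along the tool's axes at that moment; what a row does not reach only later rows make up. A row lasts 1/10 s, in which the tool goes at most 50 mm and 8.59 degrees, less where a joint would pass 70% of its speed; a pose out of reach is approached as far as the arm can. A call with a gripper value outside its range is refused whole. The fingers move at their own pace and stop on an object; FORCE is the grip in N (left out, the last holds). Time passes only in rows, so rows that repeat a pose let the fingers close. It gives the time, the measured TCP pose, the force, the opening and the grip force at its end, in the units of the state.
- arm.get_state(): the state, without advancing time (a new reading comes with each control period).
- arm.camera(name): name is "scene" or "top" or "wrist"; returns the picture (480x640x3 uint8, blue, green, red); there is no depth.
- arm.camera_info(name): a dict with "intrinsics" (3x3 intrinsics, pixels), "k1" (the pictures are not rectified: a ray, as slopes to the right and down, at radius r is drawn at 1 + k1 r^2 times it, then the intrinsics apply), "R" (3x3) and "t" (3): a world point X has camera coordinates R X + t. Camera axes: x right, y down, z forward; pixel columns grow to the right and rows downward; lengths in m; the calibration is good to about 2 mm. A picture is of the moment at which its call begins: read the wrist's pose just before it. camera_info takes no time and is no camera call; for the wrist camera it gives the pose at the moment of the call.
- arm.hand_in(): hands the job in; it is judged then, once.
Trained networks look in the newest picture that a camera, given by its name, has taken for a name from the list of things; names that differ only in an ending like _2 or _b are one class to them, and where a whole thing is asked for, a point or a joint stands for the part that bears it (a point fixed in the world has none). Each returns a list of dicts, best first, with "p" (0 to 1); they miss things now and then, are a little off and sometimes report something else, mostly with a low value. They report only what shows in the picture. A call takes as long as a camera call.
- arm.find_in(camera, target): "rect" ([left, top, right, bottom] in pixels, round what is visible of it).
- arm.mark_of(camera, target): "position" ([column, row] in pixels: a listed point, or the origin of a listed thing).
The state is a dict: "t": time; "joints": joint angles; "qd": joint speeds; "effort": joint torques, N m; "tcp_pos": TCP position; "eef_rot": TCP orientation; "force": force on the tool from outside, world axes, zero at the start; "wrist_torque": the same for the moment, N m; "gripper_width": finger opening in m; "grip_force": force on a finger pad.
Only numpy, scipy, OpenCV 4.12 (cv2) and the standard library are available. Lean on these libraries where they do the work, as an engineer would, in place of code of your own. Each camera call takes 0.05 s, during which the arm holds its last target. There are 200 camera calls.

## Task

Get the steel bench block ready for a flatness check: lay the knobbed straightedge flat on the worktop with its thin working edge flush against the block's long face that looks towards the robot, about centred on it, and let go of it. Then squeeze the button on the side of the telescoping lamp's grip, pull the lamp straight up past its first stop to its second stop (both sections fully out) and finish while still holding it there with the button pressed in; it sinks if let go. Leave the loose tools lying around where they are.

Things in the scene. Friction and masses are not known exactly. Their poses are not given: they have to be found in the camera images.
- knob (a point): Centre of the square black knob (24 x 24 mm, from z = 6 to 36 mm) of the loose steel straightedge (0.15 kg); 21 mm above its underside. Axes: z up, x squarely to the thin working edge (33 mm off; back edge 17 mm the other way), y along the length. Fingers closing along y clear the block when they open. Starts flat between robot and block, working edge away from the robot.
- edge (a point): Middle of the straightedge's working edge, on its underside: 33 mm along x from the knob's centre, 21 mm lower. Axes as for the knob. The straightedge is a flat bar 160 mm long (y), 50 mm wide (x), 6 mm thick; its working edge is a thin lip (9 mm wide, 3.5 mm thick) along the whole length.
- block_face (a point): Steel bench block, 60 mm deep (x), 110 mm long (y), 25 mm tall, screwed to the worktop. This point is the middle of the bottom edge of its long face towards the robot. y runs along this face, x points into the block: the face is the plane x = 0. Flush: the straightedge's edge at x = 0, axes parallel.
- lamp_grip (a point): Centre of the lamp's grip (black block 36 mm along x, 30 mm along y, flat top 20 mm above this point) at the height of the button; 150 mm above the worktop when collapsed. x points along the 88 mm lamp bar that juts from the foot of the grip (bar top 28 mm below this point), z up. It slides only straight up and down, on two tubes on a post with a 90 x 80 mm base screwed down.
- button_face (a point): Middle of the button's outer face when out: 22 mm along the grip's +y axis from lamp_grip (axes alike). The button, 17 mm wide, 22 mm tall, stands 7 mm proud of the +y side and goes in 6 mm along -y against 2.4 to 6 N. The -y side is plain: squeezing the +y and -y sides between the fingers (37 mm across, 31 mm when pressed) presses it.
- lamp_button (a joint): How far the lamp's side button is pressed, m: 0 out, 0.006 fully in. While the lamp is collapsed and this is below about 0.005, a pin locks the lamp down.
- lamp_upper (a joint): How far the upper (thin) telescope section is drawn out of the lower one, m: 0 in, 0.055 at its end, which is the first stop. It takes about 3 N and comes out first.
- lamp_lower (a joint): How far the lower (thick) telescope section is drawn out of the post, m: 0 in, 0.055 at its end. It comes out after the first stop, takes about 10 N in all, and its end (110 mm of total lift) is the second stop. Both sections sink back by weight and spring when let go.
- tweezers: Loose bystander: cross-lock tweezers, 150 mm long, flat on the worktop. Origin at the centre of the underside.
- scribe: Loose bystander: thin steel scribe, 151 mm long. Origin at the centre of the underside.
- ring_clamp: Loose bystander: wooden ring clamp, 120 mm long, 22 mm thick. Origin at the centre of the underside.
- flux_cup: Loose bystander: small dark cup, 28 mm across, 17 mm tall. Origin at the centre of the underside.

How it is judged:
On the way, in this order (a step that is already met when the one before it is completed fails the run):
1. the straightedge lies flat and flush along the block's front face, let go of (x of edge in the frame of block_face between -0.0025 and 0.0025 m and y of edge in the frame of block_face between -0.03 and 0.03 m and z of edge in the frame of block_face below 0.003 m and angle between the y axis of edge and the y axis of block_face, either way round below 0.035 rad and contact force between the fingers and straightedge below 0.1 N), for 0.2 s.
2. the lamp's button is squeezed between the fingers while the lamp is still collapsed (value of joint lamp_button above 0.0045 m and contact force between the fingers and lamp_upper above 2 N and value of joint each of lamp_upper, lamp_lower below 0.01 m), for 0.1 s.
3. the lamp is drawn out to its second stop (value of joint each of lamp_upper, lamp_lower above 0.051 m), for 0.2 s.
At the end, for the whole second after the job is handed in: Straightedge untouched and flat (edge at most 3 mm up), its edge within 2.5 mm of the block face, 0.035 rad of parallel, 30 mm of centred. Fingers hold the lamp grip (over 2 N), button in at least 4.5 mm, both sections at least 51 of 55 mm out, at rest (all of step 1 and all of step 3 and value of joint lamp_button above 0.0045 m and contact force between the fingers and lamp_upper above 2 N and linear speed of lamp_upper below 0.02 m/s); the arm keeps its last pose, push and grip.
It fails at once if a loose tool lying around is moved more than 2 cm (distance of any of tweezers, scribe, ring_clamp, flux_cup from where it was at the start of the episode above 0.02 m).
It also fails if it takes over 51 s, if anything falls off the work surface, if the arm or the gripper's body presses on something with over 40 N, if the wrist force passes 120 N, or if a joint passes its speed limit or range.

## Working session

There is one attempt and no reset: what is moved stays moved. The work goes in short steps, Python scripts to look and compute and a shell command to move; the robot and the scene stay as the last step left them, time stands still between calls to the robot, and variables do not carry over. Pictures are saved under pics/ and viewed, at most 11 in all, crops included, and the job is handed in when it is done.

```bash
mkdir -p pics
cat > h.py <<'E'
import numpy as np, cv2
from scipy.spatial.transform import Rotation as R
from rig import arm
def ray(cam,px,info=None):
    i=info or arm.camera_info(cam);K=np.array(i["intrinsics"])
    d=cv2.undistortPoints(np.array([[px]],float),K,np.array([i["k1"],0,0,0,0.]))[0,0]
    Rm=np.array(i["R"]);t=np.array(i["t"])
    return -Rm.T@t, Rm.T@np.array([d[0],d[1],1])
def onz(cam,px,z,info=None):
    o,d=ray(cam,px,info);return o+d*(z-o[2])/d[2]
def proj(cam,X,info=None):
    i=info or arm.camera_info(cam)
    return cv2.projectPoints(np.array(X,float).reshape(-1,1,3),cv2.Rodrigues(np.array(i["R"]))[0],np.array(i["t"],float),np.array(i["intrinsics"]),np.array([i["k1"],0,0,0,0.]))[0][:,0]
E
python3 - <<'E'
from h import *
s=arm.get_state();print(s["t"],s["tcp_pos"],s["eef_rot"])
Z=dict(knob=.021,edge=0,block_face=0,lamp_grip=.15,button_face=.15,tweezers=0,scribe=0,ring_clamp=0,flux_cup=0)
for c in["top","scene"]:
    cv2.imwrite(f"pics/{c}0.png",arm.camera(c))
    i=arm.camera_info(c);print(c,-np.array(i["R"]).T@np.array(i["t"]))
    for n,z in Z.items():
        m=arm.mark_of(c,n)[:2]
        print(n,[(round(a["p"],2),np.round(a["position"]).tolist(),np.round(onz(c,a["position"],z),4).tolist()) for a in m])
E
```

```text
0.0 [ 0.23227268 -0.55259923  0.23021944] [-3.07782779e+00 -6.20376518e-01  3.31744780e-04]
top [ 0.36643256 -0.17990876  1.02435329]
knob [(0.58, [239.0, 315.0], [0.4286, -0.0597, 0.021])]
edge [(0.57, [242.0, 298.0], [0.4578, -0.0623, 0.0])]
block_face [(0.67, [210.0, 238.0], [0.5604, -0.0048, 0.0])]
lamp_grip [(0.67, [439.0, 310.0], [0.4277, -0.3625, 0.15])]
button_face [(0.41, [426.0, 306.0], [0.434, -0.3441, 0.15])]
tweezers [(0.77, [388.0, 225.0], [0.5843, -0.3094, 0.0])]
scribe [(0.53, [342.0, 368.0], [0.3424, -0.2289, 0.0])]
ring_clamp [(0.69, [257.0, 145.0], [0.728, -0.0816, 0.0])]
flux_cup [(0.46, [294.0, 185.0], [0.6555, -0.1464, 0.0])]
scene [-0.1081983  -0.6776436   1.02921627]
knob []
edge [(0.71, [274.0, 350.0], [0.3434, -0.2375, 0.0])]
block_face [(0.86, [253.0, 236.0], [0.5493, -0.009, 0.0])]
lamp_grip []
button_face []
tweezers []
scribe [(0.53, [274.0, 350.0], [0.3438, -0.2384, 0.0])]
ring_clamp []
flux_cup []
```

View pics/top0.png

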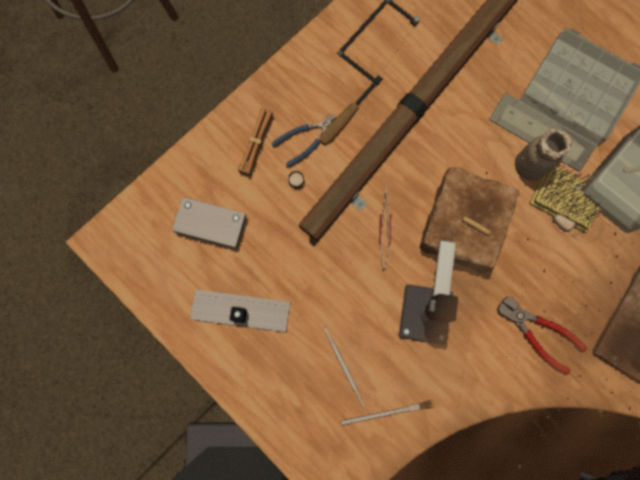

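View pics/scene0.png

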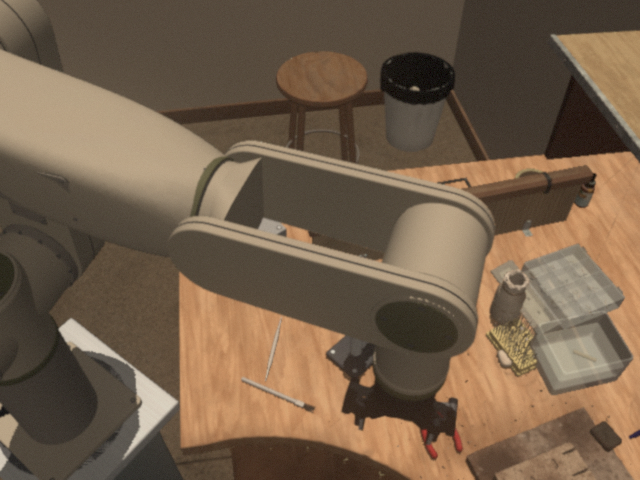

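The top view shows the straightedge at (240,312) with its knob at (239,315). The block is at (210,223), and the lamp at (440,305) has its bar running up-image. In the scene view the arm hides most of this. Next I'll move over the straightedge.

```bash
python3 -m pendant '[[[0.035,-0.035,0,0,0],[0.07,-0.071,0,0,0],[0.105,-0.106,0,0,0],[0.14,-0.142,0,0,0],[0.175,-0.177,0,0,0]]]' 40
python3 -m pendant '[[[0.035,-0.035,0,0,0],[0.07,-0.071,0,0,0],[0.105,-0.106,0,0,0],[0.14,-0.142,0,0,0],[0.175,-0.177,0,0,0]]]'
python3 -m pendant '[[[0.02,-0.02,0,8,0],[0.02,-0.02,0,16,0],[0.02,-0.02,0,24,0],[0.02,-0.02,0,32,0],[0.02,-0.02,0,34,0]]]'
python3 - <<'E'
from h import *
s=arm.get_state();print(s["t"],s["tcp_pos"],s["eef_rot"],s["force"])
cv2.imwrite("pics/w1.png",arm.camera("wrist"));i=arm.camera_info("wrist");print(-np.array(i["R"]).T@np.array(i["t"]))
for n,z in dict(knob=.021,edge=0,block_face=0).items():
    print(n,[(round(a["p"],2),np.round(a["position"]).tolist(),np.round(onz("wrist",a["position"],z),4).tolist()) for a in arm.mark_of("wrist",n)[:2]])
E
```

```text
t: 1.5
tcp_pos: [0.3255, -0.3204, 0.2314]
eef_rot: [3.079, 0.62, 0.001]
force: [0.9, -0.7, -0.5]
gripper_width: 0.0855
grip_force: 0.0
t: 2.0
tcp_pos: [0.4184, -0.0893, 0.2317]
eef_rot: [3.079, 0.62, 0.002]
force: [1.7, -0.5, 0.4]
gripper_width: 0.0853
grip_force: 0.0
t: 2.5
tcp_pos: [0.4288, -0.0648, 0.2314]
eef_rot: [3.126, -0.314, 0.0]
force: [-0.5, -0.2, 0.5]
gripper_width: 0.0854
grip_force: 0.0
2.5 [ 0.4287638  -0.06481434  0.23142283] [ 3.12576175e+00 -3.14141304e-01  4.95720159e-04] [-0.46711833 -0.1698632   0.52125979]
[ 0.50632044 -0.08046169  0.37463687]
knob [(0.92, [307.0, 205.0], [0.4276, -0.0611, 0.021])]
edge [(0.74, [301.0, 168.0], [0.4592, -0.0617, 0.0])]
block_face [(0.63, [208.0, 84.0], [0.5499, 0.0059, 0.0])]
```

View pics/w1.png

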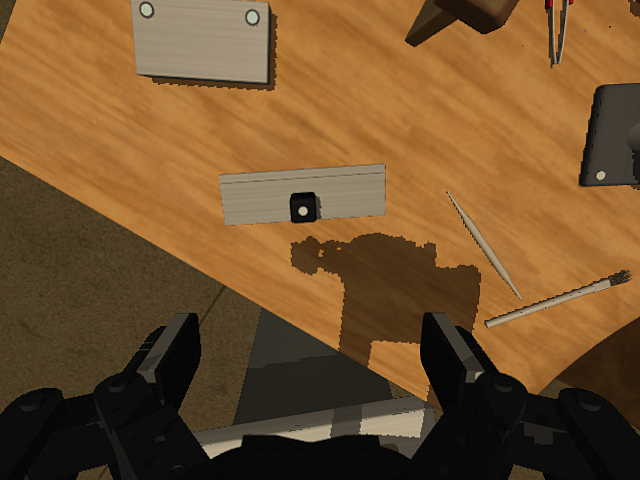

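The wrist view shows the straightedge with corners at about (219,175), (385,164), (385,214) and (226,225), and its knob at (304,207). The front top edge of the block runs from (137,74) to (268,84). The scribe is at (485,245).

```bash
cat > m.py <<'E'
from h import *
def sub(img,pts):
    g=cv2.cvtColor(img,cv2.COLOR_BGR2GRAY)
    return cv2.cornerSubPix(g,np.array(pts,np.float32).reshape(-1,1,2),(4,4),(-1,-1),(3,30,.01))[:,0]
def yaw(a,b): # yaw (deg) of x axis given y axis running a->b (+y)
    d=b-a; return np.degrees(np.arctan2(-d[0],d[1]))
E
python3 - <<'E'
from m import *
img=cv2.imread("pics/w1.png")
c=sub(img,[(219,175),(385,164),(385,214),(226,225)]);print(c)
W=[onz("wrist",p,z) for p,z in zip(c,[.0035,.0035,.006,.006])]
print(np.round(W,4),np.linalg.norm(W[0]-W[1]),yaw(W[1],W[0]),yaw(W[2],W[3]),"edge mid",(W[0]+W[1])/2)
b=sub(img,[(137,74),(268,84)]);print(b)
B=[onz("wrist",p,.025) for p in b];print(np.round(B,4),np.linalg.norm(B[0]-B[1]),yaw(B[1],B[0]),"mid",(B[0]+B[1])/2)
r=R.from_rotvec(arm.get_state()["eef_rot"]).as_matrix();print("toolx yaw",np.degrees(np.arctan2(r[1,0],r[0,0])))
cv2.imwrite("pics/blk.png",cv2.resize(img[50:240,110:410],None,fx=2.6,fy=2.6,interpolation=cv2.INTER_CUBIC))
E
```

```text
[[218.62454 175.44469]
 [384.42422 166.94203]
 [384.0599  214.60326]
 [226.01476 224.66383]]
[[ 0.4684  0.0174  0.0035]
 [ 0.4456 -0.1408  0.0035]
 [ 0.3996 -0.1338  0.006 ]
 [ 0.4198  0.0226  0.006 ]] 0.15980101283874013 -8.194442924189289 -7.346798023386145 edge mid [ 0.45697619 -0.06166854  0.0035    ]
[[136.79152  73.52604]
 [266.47684  82.39924]]
[[ 0.5658  0.0561  0.025 ]
 [ 0.5385 -0.0488  0.025 ]] 0.1084294239118752 -14.580045728354273 mid [0.55212369 0.00364555 0.025     ]
toolx yaw -11.123557269441218
```

View pics/blk.png

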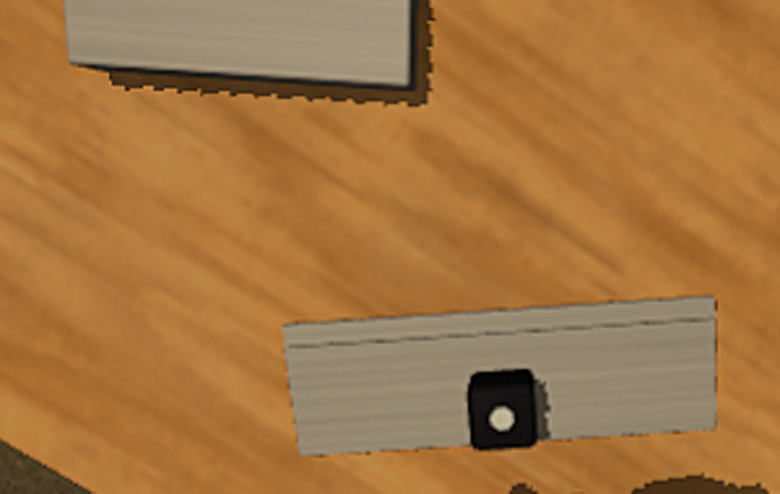

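Run:
```python
from m import *
f=lambda u,v:(u/2.6+110,v/2.6+50)
P=[onz("wrist",f(*q),z) for q,z in [((284,324),.0035),((716,297),.0035),((715,430),.006),((302,456),.006),((502,418),.036),((70,63),.025),((411,88),.025)]]
print(np.round(P,4),yaw(P[1],P[0]),yaw(P[2],P[3]),yaw(P[6],P[5]),(P[0]+P[1])/2,(P[5]+P[6])/2)
k=P[4];s=arm.get_state();r=R.from_rotvec(s["eef_rot"]).as_matrix()
print("shift",r.T@(np.array([k[0],k[1],.011])-s["tcp_pos"]))
```

```text
[[ 0.469   0.0166  0.0035]
 [ 0.448  -0.142   0.0035]
 [ 0.3987 -0.1346  0.006 ]
 [ 0.4191  0.0226  0.006 ]
 [ 0.4261 -0.0578  0.036 ]
 [ 0.5652  0.0562  0.025 ]
 [ 0.5371 -0.0499  0.025 ]] -7.564324438837976 -7.385882703517249 -14.84579739242034 [ 0.45849121 -0.06268197  0.0035    ] [0.55117548 0.00314814 0.025     ]
shift [-0.00404101 -0.00659541  0.22039135]
```

```bash
python3 -m pendant '[[[-0.004,-0.007,0.05,-3.6,0],[-0.004,-0.007,0.1,-3.6,0],[-0.004,-0.007,0.15,-3.6,0],[-0.004,-0.007,0.18,-3.6,0],[-0.004,-0.007,0.2,-3.6,0]]]' 40
python3 -m pendant '[[[0,0,0.01,0,0],[0,0,0.02,0,0],[0,0,0.02,0,0],[0,0,0.02,0,0.5],[0,0,0.02,0,1]]]' 40
python3 -m pendant '[[[0,0,0,0,1],[0,0,0,0,1],[0,0,0,0,1],[0,0,0,0,1],[0,0,0,0,1]]]' 40
```

```text
t: 3.2
tcp_pos: [0.4239, -0.0568, 0.0282]
eef_rot: [-3.134, 0.206, 0.006]
force: [-0.1, 0.2, 0.8]
gripper_width: 0.0856
grip_force: 0.0
t: 3.7
tcp_pos: [0.4273, -0.0577, 0.0125]
eef_rot: [3.134, -0.208, 0.004]
force: [0.3, -0.3, -0.3]
gripper_width: 0.0588
grip_force: 0.0
t: 4.2
tcp_pos: [0.4268, -0.0575, 0.012]
eef_rot: [3.134, -0.208, 0.002]
force: [-1.2, 1.4, 5.1]
gripper_width: 0.0233
grip_force: 41.0
```

```bash
python3 -m pendant '[[[0,0,-0.01,0,1],[0.02,-0.025,-0.01,0,1],[0.04,-0.05,-0.01,3,1],[0.06,-0.075,-0.01,6,1],[0.068,-0.083,-0.01,7.2,1]]]'
python3 -m pendant '[[[0,0,0,0,1],[0,0,0,0,1],[0,0,0,0,1]]]'
python3 - <<'E'
from h import *
s=arm.get_state();print(s["t"],s["tcp_pos"],s["eef_rot"],s["force"])
w=arm.camera("wrist");cv2.imwrite("pics/w2.png",w)
for n,z in dict(knob=.031,edge=.010,block_face=0).items():
    print(n,[(round(a["p"],2),np.round(a["position"]).tolist(),np.round(onz("wrist",a["position"],z),4).tolist()) for a in arm.mark_of("wrist",n)[:2]])
E
```

```text
t: 4.7
tcp_pos: [0.5063, 0.0177, 0.0221]
eef_rot: [-3.115, 0.406, -0.002]
force: [0.0, 0.1, -1.5]
gripper_width: 0.0235
grip_force: 40.1
t: 5.0
tcp_pos: [0.5035, 0.0154, 0.0211]
eef_rot: [3.115, -0.405, -0.002]
force: [-0.5, 0.8, -1.3]
gripper_width: 0.0235
grip_force: 40.1
5.0 [0.5035337  0.01535771 0.02106166] [ 3.11514938e+00 -4.04689350e-01 -1.71507586e-03] [-0.46454748  0.76327029 -1.31168816]
knob [(0.89, [310.0, 328.0], [0.5028, 0.0157, 0.031])]
edge [(0.83, [309.0, 232.0], [0.535, 0.0077, 0.01])]
block_face [(0.56, [306.0, 186.0], [0.5525, 0.0046, 0.0])]
```

View pics/w2.png

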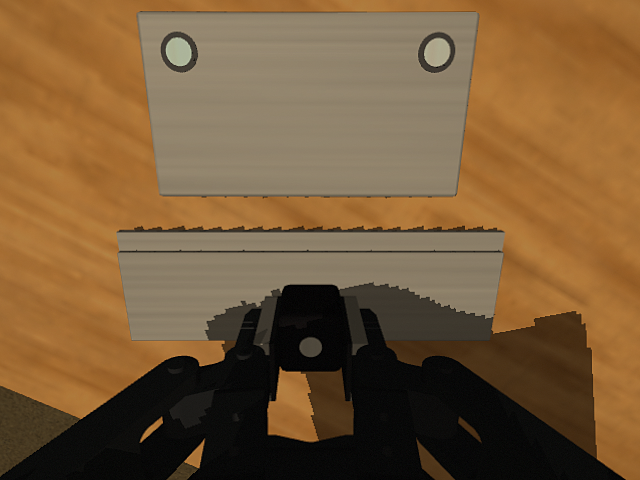

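The wrist view shows the straightedge lip edge at row 231 (columns 118 to 503), parallel to the block's top front edge at row 195 (columns 161 to 456), and centred. Next I'll compute the gap.

Run:
```python
from m import *
P=[onz("wrist",q,z) for q,z in [((118,231),.0125),((503,231),.0125),((161,195.5),.025),((456,195.5),.025)]]
print(np.round(P,4),yaw(P[1],P[0]),yaw(P[3],P[2]))
a=np.radians(yaw(P[3],P[2]));R2=np.array([[np.cos(a),np.sin(a)],[-np.sin(a),np.cos(a)]])
print("gap x,y",R2@(((P[2]+P[3])-(P[0]+P[1]))/2)[:2])
```

```text
[[ 0.5565  0.0838  0.0125]
 [ 0.5158 -0.0701  0.0125]
 [ 0.5672  0.0557  0.025 ]
 [ 0.5393 -0.0495  0.025 ]] -14.83390945279457 -14.833145019836476
gap x,y [0.01745486 0.0007484 ]
```

```bash
python3 -m pendant '[[[0.004,0,0.003,0,1],[0.008,0,0.006,0,1],[0.011,0,0.009,0,1],[0.011,0,0.009,0,1],[0.011,0,0.009,0,1]]]'
python3 -m pendant '[[[0.0015,0,0,0,1],[0.003,0,0,0,1],[0.0045,0,0,0,1],[0.0045,0,0,0,1],[0.0045,0,0,0,1]]]'
```

```text
t: 5.7
tcp_pos: [0.5153, 0.013, 0.012]
eef_rot: [3.115, -0.405, -0.0]
force: [-0.8, -0.2, -1.1]
gripper_width: 0.0235
grip_force: 40.2
t: 6.2
tcp_pos: [0.5195, 0.0119, 0.0123]
eef_rot: [-3.115, 0.405, 0.0]
force: [-0.1, -0.3, -1.1]
gripper_width: 0.0233
grip_force: 40.3
```

```bash
python3 -m pendant '[[[0.001,0,0.0005,0,1],[0.001,0,0.0005,0,1],[0.001,0,0.0005,0,1]]]'
python3 -m pendant '[[[0.001,0,0.0005,0,1],[0.001,0,0.0005,0,1],[0.001,0,0.0005,0,1]]]'
python3 -m pendant '[[[0.001,0,0,0,1],[0.001,0,0,0,1],[0.001,0,0,0,1]]]'
```

```text
t: 6.5
tcp_pos: [0.5203, 0.0118, 0.012]
eef_rot: [-3.115, 0.405, 0.001]
force: [-4.2, 0.8, 4.9]
gripper_width: 0.0231
grip_force: 40.8
t: 6.8
tcp_pos: [0.5203, 0.0118, 0.012]
eef_rot: [-3.115, 0.405, 0.004]
force: [-13.5, 1.8, 16.0]
gripper_width: 0.0235
grip_force: 42.6
t: 7.1
tcp_pos: [0.5203, 0.0117, 0.012]
eef_rot: [-3.115, 0.405, 0.007]
force: [-18.9, 3.0, 23.0]
gripper_width: 0.0233
grip_force: 43.4
```

```bash
python3 -m pendant '[[[-0.001,0,-0.001,0,1],[-0.002,0,-0.001,0,1],[-0.002,0,-0.001,0,0.5],[-0.002,0,-0.001,0,0.3],[-0.002,0,-0.001,0,0.3]]]'
python3 -m pendant '[[[0,0,-0.002,0,0],[0,0,-0.002,0,0],[0,0,-0.002,0,0],[0,0,-0.05,0,0],[0,0,-0.1,0,0]]]'
python3 -m pendant '[[[0,0,-0.05,0,0],[0,0,-0.09,0,0],[0,0,-0.09,0,0]]]'
python3 - <<'E'
from m import *
s=arm.get_state();print(s["t"],s["tcp_pos"],s["eef_rot"],s["force"])
w=arm.camera("wrist");cv2.imwrite("pics/w3.png",w)
for n,z in dict(knob=.021,edge=.0,block_face=0,flux_cup=0).items():
    print(n,[(round(a["p"],2),np.round(a["position"]).tolist(),np.round(onz("wrist",a["position"],z),4).tolist()) for a in arm.mark_of("wrist",n)[:2]])
E
```

```text
t: 7.6
tcp_pos: [0.5209, 0.0116, 0.0124]
eef_rot: [3.115, -0.405, 0.001]
force: [0.5, -0.6, 0.1]
gripper_width: 0.0599
grip_force: 0.0
t: 8.1
tcp_pos: [0.5182, 0.0118, 0.1111]
eef_rot: [3.115, -0.405, -0.009]
force: [0.7, -0.5, 0.9]
gripper_width: 0.0853
grip_force: 0.0
t: 8.4
tcp_pos: [0.5245, 0.0114, 0.2102]
eef_rot: [-3.115, 0.405, -0.019]
force: [0.3, -0.4, 0.1]
gripper_width: 0.085
grip_force: 0.0
8.4 [0.52446411 0.01141049 0.21019642] [-3.11466461  0.40460636 -0.01944297] [ 0.30808825 -0.43339253  0.10233944]
knob [(0.93, [314.0, 214.0], [0.5174, 0.0096, 0.021])]
edge [(0.78, [311.0, 174.0], [0.5475, 0.0035, 0.0])]
block_face [(0.83, [310.0, 176.0], [0.5454, 0.0047, 0.0])]
flux_cup []
```

View pics/w3.png

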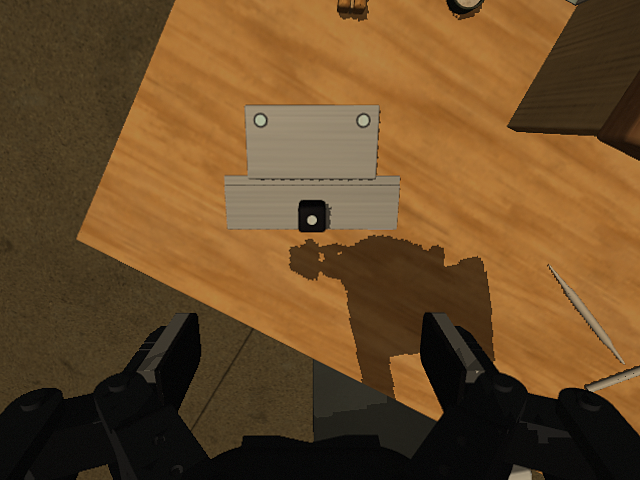

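The wrist view shows the straightedge's lip tight against the block front (rows 177–179) and the knob at (312,218), let go. I'll check the numbers and move over to the lamp.

```bash
python3 - <<'E'
from m import *
P=[onz("wrist",q,z) for q,z in [((225,177),.0035),((400,177.3),.0035),((248.5,179),.025),((377,179.5),.025)]]
print(np.round(P,4),yaw(P[1],P[0]),yaw(P[3],P[2]))
a=np.radians(yaw(P[3],P[2]));R2=np.array([[np.cos(a),np.sin(a)],[-np.sin(a),np.cos(a)]])
print("gap x,y",R2@(((P[2]+P[3])-(P[0]+P[1]))/2)[:2])
E
python3 -m pendant '[[[0,0.03,-0.04,0,0],[-0.003,0.07,-0.07,0,0],[-0.006,0.115,-0.09,0,0],[-0.009,0.16,-0.09,0,0],[-0.012,0.205,-0.09,0,0]]]'
python3 -m pendant '[[[-0.003,0.045,0,0,0],[-0.006,0.09,0,0,0],[-0.01,0.135,0,0,0],[-0.01,0.175,0,-4,0],[-0.01,0.175,0,-8,0]]]'
python3 -m pendant '[[[0,0,0,0,0],[0,0,0,0,0]]]'
python3 - <<'E'
from m import *
s=arm.get_state();print(s["t"],s["tcp_pos"],s["eef_rot"],s["force"])
w=arm.camera("wrist");cv2.imwrite("pics/w4.png",w)
for n,z in dict(lamp_grip=.15,button_face=.15).items():
    print(n,[(round(a["p"],2),np.round(a["position"]).tolist(),np.round(onz("wrist",a["position"],z),4).tolist()) for a in arm.mark_of("wrist",n)[:2]])
E
```

```text
[[ 0.5635  0.0781  0.0035]
 [ 0.5236 -0.0717  0.0035]
 [ 0.559   0.0543  0.025 ]
 [ 0.5313 -0.0489  0.025 ]] -14.903525586787882 -15.028705539786952
gap x,y [ 1.69284385e-03 -6.20551420e-05]
t: 9.15
tcp_pos: [0.4556, -0.1848, 0.2916]
eef_rot: [-3.115, 0.404, 0.001]
force: [0.6, -0.9, -0.4]
gripper_width: 0.0855
grip_force: 0.0
t: 9.65
tcp_pos: [0.3994, -0.3537, 0.2896]
eef_rot: [-3.135, 0.19, 0.006]
force: [0.5, 1.3, -0.5]
gripper_width: 0.0852
grip_force: 0.0
t: 9.85
tcp_pos: [0.4018, -0.3495, 0.2909]
eef_rot: [-3.134, 0.19, 0.003]
force: [0.8, 0.1, -0.9]
gripper_width: 0.0853
grip_force: 0.0
9.85 [ 0.40180916 -0.34947205  0.29085787] [-3.13396237e+00  1.89672969e-01  2.65957546e-03] [ 0.76149415  0.07099906 -0.90293162]
lamp_grip [(0.74, [334.0, 186.0], [0.4283, -0.3701, 0.15])]
button_face [(0.76, [306.0, 184.0], [0.432, -0.349, 0.15])]
```

View pics/w4.png

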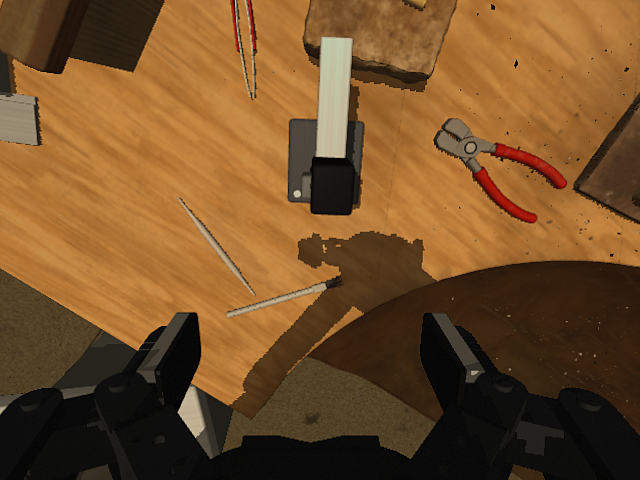

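The wrist view shows the lamp grip with its black top at (332,186), the bar reaching up to (337,38), and the button on the left side at (306,184). First I'll go back briefly for a closer check of the flush fit, as the step is decisive.

```bash
python3 - <<'E'
from m import *
P=[onz("wrist",q,z) for q,z in [((322,38),.122),((352,38),.122),((317.5,157),.122),((350,157),.122)]]
print(np.round(P,4),np.degrees(np.arctan2(*((P[0]+P[1]-P[2]-P[3])[[1,0]]))))
img=cv2.imread("pics/w4.png");cv2.imwrite("pics/w4c.png",cv2.resize(img[20:230,270:390],None,fx=2.8,fy=2.8,interpolation=cv2.INTER_CUBIC))
E
python3 -m pendant '[[[0,-0.045,0,0,0],[-0.003,-0.09,0,0,0],[-0.006,-0.135,0,0,0],[-0.009,-0.18,0,0,0],[-0.01,-0.225,0,0,0]]]'
python3 -m pendant '[[[0,-0.035,0.03,0,0],[-0.002,-0.07,0.06,0,0],[-0.004,-0.105,0.09,3,0],[-0.004,-0.14,0.12,8,0],[-0.004,-0.14,0.12,8,0]]]'
python3 -m pendant '[[[0,0,0,0,0],[0,0,0,0,0]]]'
python3 - <<'E'
from m import *
s=arm.get_state();print(s["t"],s["tcp_pos"],s["eef_rot"],s["force"])
w=arm.camera("wrist");cv2.imwrite("pics/w5.png",w)
for n,z in dict(knob=.021,edge=0,block_face=0).items():
    print(n,[(round(a["p"],2),np.round(a["position"]).tolist(),np.round(onz("wrist",a["position"],z),4).tolist()) for a in arm.mark_of("wrist",n)[:2]])
E
```

```text
[[ 0.5323 -0.3731  0.122 ]
 [ 0.5297 -0.3948  0.122 ]
 [ 0.4479 -0.3602  0.122 ]
 [ 0.4448 -0.3861  0.122 ]] -7.24981598215813
t: 10.5
tcp_pos: [0.4186, -0.1232, 0.2925]
eef_rot: [3.136, -0.187, 0.001]
force: [0.8, -0.1, -0.6]
gripper_width: 0.0852
grip_force: 0.0
t: 11.0
tcp_pos: [0.4284, 0.0184, 0.1677]
eef_rot: [-3.115, 0.403, 0.011]
force: [-1.2, 0.4, -0.1]
gripper_width: 0.0857
grip_force: 0.0
t: 11.2
tcp_pos: [0.4321, 0.0137, 0.1736]
eef_rot: [3.115, -0.403, 0.003]
force: [0.0, 0.3, -0.2]
gripper_width: 0.0855
grip_force: 0.0
11.2 [0.43212213 0.01370115 0.17355827] [ 3.11533417 -0.40291891  0.00316724] [ 0.01358178  0.3223967  -0.18203995]
knob [(0.92, [285.0, 105.0], [0.5204, 0.009, 0.021])]
edge [(0.66, [283.0, 60.0], [0.5519, 0.0028, 0.0])]
block_face [(0.6, [279.0, 59.0], [0.553, 0.0052, 0.0])]
```

View pics/w5.png

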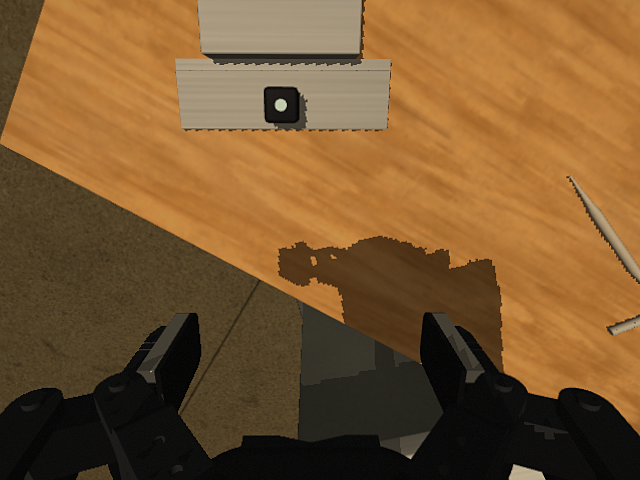

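View pics/w4c.png

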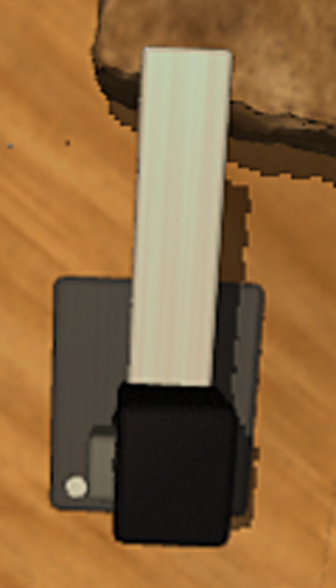

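The wrist view shows the block's front top edge at row 54 and the lip edge at row 60 (columns 176 to 391), with only a shadow between them. The lamp crop shows the grip top at about (315,160)–(352,213) in full-image pixels and the button on its left side.

Run:
```python
from m import *
img=cv2.imread("pics/w5.png")
for c in (220,250,320,350): print(c,[tuple(int(v) for v in img[r,c]) for r in range(51,71)])
for c in (185,380): print(c,[tuple(int(v) for v in img[r,c]) for r in range(56,64)])
P=[onz("wrist",q,z) for q,z in [((176,59.5),.0035),((391,59.5),.0035),((203,53.5),.025),((361,53.5),.025)]]
print(np.round(P,4),yaw(P[1],P[0]),yaw(P[3],P[2]))
a=np.radians(yaw(P[3],P[2]));R2=np.array([[np.cos(a),np.sin(a)],[-np.sin(a),np.cos(a)]])
print("gap x,y",R2@(((P[2]+P[3])-(P[0]+P[1]))/2)[:2])
```

```text
220 [(135, 162, 179), (106, 131, 143), (80, 97, 108), (21, 25, 26), (29, 35, 39), (29, 36, 40), (26, 33, 37), (36, 43, 47), (58, 69, 75), (56, 66, 74), (56, 66, 72), (54, 64, 70), (47, 56, 62), (35, 41, 45), (136, 166, 183), (132, 160, 174), (133, 159, 176), (133, 162, 178), (136, 164, 179), (109, 133, 147)]
250 [(135, 163, 181), (111, 135, 149), (86, 104, 115), (23, 27, 30), (27, 33, 37), (30, 36, 40), (26, 33, 38), (33, 39, 44), (58, 70, 76), (58, 69, 75), (55, 67, 72), (56, 66, 71), (42, 49, 55), (132, 159, 176), (131, 159, 174), (130, 158, 173), (131, 159, 174), (134, 159, 177), (135, 162, 180), (107, 130, 144)]
320 [(131, 160, 174), (118, 142, 157), (91, 110, 123), (37, 47, 51), (28, 33, 37), (29, 35, 39), (30, 36, 39), (26, 32, 35), (59, 68, 75), (58, 68, 74), (57, 67, 72), (56, 65, 72), (47, 57, 62), (78, 94, 102), (126, 152, 167), (129, 154, 170), (127, 152, 167), (129, 155, 172), (131, 158, 174), (104, 126, 138)]
350 [(130, 157, 173), (121, 146, 159), (93, 113, 124), (39, 48, 52), (25, 32, 35), (27, 34, 38), (30, 37, 41), (25, 30, 34), (59, 69, 75), (56, 67, 73), (56, 65, 71), (49, 58, 62), (124, 149, 163), (124, 147, 163), (117, 142, 155), (126, 152, 167), (126, 152, 167), (126, 153, 167), (129, 155, 171), (99, 120, 133)]
185 [(54, 120, 182), (55, 119, 182), (85, 131, 178), (134, 157, 167), (130, 157, 173), (129, 157, 173), (131, 158, 175), (126, 151, 167)]
380 [(48, 110, 173), (47, 112, 174), (40, 110, 179), (129, 149, 156), (125, 147, 160), (123, 148, 161), (120, 145, 159), (120, 145, 159)]
[[ 0.5717  0.0794  0.0035]
 [ 0.5308 -0.0751  0.0035]
 [ 0.5661  0.0541  0.025 ]
 [ 0.5383 -0.0512  0.025 ]] -14.827290088026853 -14.82359628223042
gap x,y [ 0.00112733 -0.00039712]
```

The face pixels run straight into the shaded lip with no wood showing between them, so it is flush. Now the lamp: grip centre about (0.427, -0.370), yaw -7.25°.

```bash
python3 -m pendant '[[[0.005,0.02,-0.04,0,0],[0.012,0.05,-0.075,0,0],[0.022,0.09,-0.1,0,0],[0.033,0.133,-0.11,0,0],[0.044,0.177,-0.11,0,0]]]' 50
python3 -m pendant '[[[0.011,0.044,0,0,0],[0.022,0.088,0,0,0],[0.033,0.132,0,0,0],[0.045,0.176,0,0,0],[0.049,0.195,0,-7.6,0]]]'
python3 -m pendant '[[[0,0,0,0,0],[0,0,0,0,0]]]'
python3 - <<'E'
from m import *
s=arm.get_state();r=R.from_rotvec(s["eef_rot"]).as_matrix();print(s["tcp_pos"],np.degrees(np.arctan2(r[1,0],r[0,0])))
cv2.imwrite("pics/w6.png",arm.camera("wrist"))
for n,z in dict(lamp_grip=.15,button_face=.15).items():
    for a in arm.mark_of("wrist",n)[:1]:
        X=onz("wrist",a["position"],z);print(n,a["p"],a["position"],X,r.T@(X-[0,0,.018]-s["tcp_pos"]))
print("est shift",r.T@(np.array([.427,-.370,.132])-s["tcp_pos"]))
E
```

```text
t: 11.9
tcp_pos: [0.4295, -0.1712, 0.2858]
eef_rot: [3.113, -0.405, 0.009]
force: [0.5, 0.3, -0.3]
gripper_width: 0.0851
grip_force: 0.0
t: 12.4
tcp_pos: [0.4249, -0.3738, 0.2823]
eef_rot: [3.134, -0.202, 0.0]
force: [-0.1, 0.1, -0.1]
gripper_width: 0.0852
grip_force: 0.0
t: 12.6
tcp_pos: [0.4258, -0.3699, 0.2824]
eef_rot: [-3.135, 0.204, 0.0]
force: [0.6, 0.4, -0.1]
gripper_width: 0.0856
grip_force: 0.0
[ 0.4258052  -0.36986669  0.28237177] -7.449664410781584
lamp_grip 0.93 [308.1, 222.9] [ 0.42870294 -0.36728994  0.15      ] [ 0.00254622 -0.00286307  0.15037296]
button_face 0.51 [279.4, 220.0] [ 0.43376493 -0.34616435  0.15      ] [ 0.00482644 -0.02446665  0.15038257]
est shift [1.20902907e-03 4.49074025e-05 1.50371713e-01]
```

View pics/w6.png

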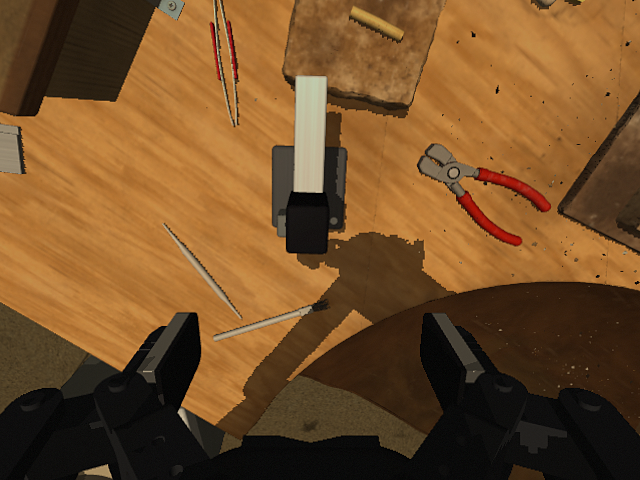

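The wrist view shows the grip at (308,223), with the bar vertical in the image, so the tool is aligned. I'll descend and squeeze.

```bash
python3 -m pendant '[[[0.002,-0.002,0.045,0,0],[0.002,-0.002,0.09,0,0],[0.002,-0.002,0.12,0,0],[0.002,-0.002,0.14,0,0],[0.002,-0.002,0.15,0,0]]]' 40
python3 -m pendant '[[[0,0,0,0,0],[0,0,0,0,0.5],[0,0,0,0,1],[0,0,0,0,1],[0,0,0,0,1]]]' 40
python3 -m pendant '[[[0,0,0,0,1],[0,0,0,0,1],[0,0,0,0,1]]]' 40
```

```text
t: 13.25
tcp_pos: [0.4279, -0.3656, 0.13]
eef_rot: [-3.133, 0.197, 0.004]
force: [-0.5, 0.5, 0.6]
gripper_width: 0.0855
grip_force: 0.0
t: 13.75
tcp_pos: [0.4292, -0.3677, 0.1337]
eef_rot: [3.135, -0.198, 0.003]
force: [-1.1, 0.6, 13.6]
gripper_width: 0.0299
grip_force: 40.9
t: 14.05
tcp_pos: [0.4292, -0.3678, 0.1338]
eef_rot: [3.135, -0.198, 0.003]
force: [0.7, 4.3, 8.2]
gripper_width: 0.0302
grip_force: 40.0
```

Width 30 mm means the button is in. Pulling straight up.

```bash
python3 -m pendant '[[[0,0,-0.01,0,1],[0,0,-0.02,0,1],[0,0,-0.03,0,1],[0,0,-0.04,0,1],[0,0,-0.05,0,1]]]' 50
python3 -m pendant '[[[0,0,-0.01,0,1],[0,0,-0.02,0,1],[0,0,-0.03,0,1],[0,0,-0.04,0,1],[0,0,-0.05,0,1]]]'
python3 -m pendant '[[[0,0,-0.005,0,1],[0,0,-0.01,0,1],[0,0,-0.01,0,1],[0,0,-0.01,0,1]]]'
```

```text
t: 14.55
tcp_pos: [0.4289, -0.3676, 0.1831]
eef_rot: [-3.135, 0.198, -0.002]
force: [5.7, -0.0, -4.0]
gripper_width: 0.0298
grip_force: 49.8
t: 15.05
tcp_pos: [0.4288, -0.3675, 0.2319]
eef_rot: [-3.135, 0.198, -0.001]
force: [7.0, -2.8, -10.6]
gripper_width: 0.0297
grip_force: 50.3
t: 15.45
tcp_pos: [0.4288, -0.3676, 0.2419]
eef_rot: [-3.135, 0.198, -0.001]
force: [6.8, -1.4, -8.5]
gripper_width: 0.0295
grip_force: 50.6
```

```bash
python3 -m pendant '[[[0,0,-0.002,0,1],[0,0,-0.002,0,1],[0,0,-0.002,0,1]]]'
python3 -m pendant '[[[0,0,-0.001,0,1],[0,0,-0.001,0,1],[0,0,-0.001,0,1]]]'
```

```text
t: 15.75
tcp_pos: [0.4288, -0.3676, 0.2437]
eef_rot: [-3.135, 0.198, -0.001]
force: [6.6, -1.1, -8.5]
gripper_width: 0.0297
grip_force: 50.6
t: 16.05
tcp_pos: [0.4288, -0.3675, 0.2441]
eef_rot: [-3.135, 0.198, 0.0]
force: [8.4, -3.9, -10.7]
gripper_width: 0.0298
grip_force: 51.1
```

```bash
python3 -m pendant '[[[0,0,-0.001,0,1],[0,0,-0.001,0,1],[0,0,-0.001,0,1],[0,0,-0.001,0,1],[0,0,-0.001,0,1]]]'
python3 - <<'E'
from h import *
s=arm.get_state();print(s["tcp_pos"],s["force"])
cv2.imwrite("pics/w7.png",arm.camera("wrist"))
cv2.imwrite("pics/t7.png",arm.camera("top"))
E
```

```text
t: 16.55
tcp_pos: [0.4287, -0.3674, 0.2442]
eef_rot: [-3.134, 0.198, 0.001]
force: [10.4, -4.3, -16.6]
gripper_width: 0.0294
grip_force: 51.3
[ 0.42868347 -0.36744581  0.24416605] [ 10.40172155  -4.26754391 -16.64436059]
```

View pics/t7.png

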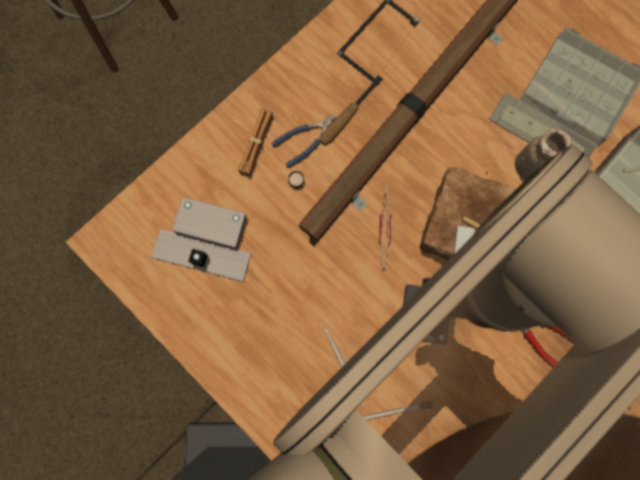

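The top view shows the straightedge still flush on the block at (205,250) and the tools undisturbed. The TCP has stopped 110 mm up with the pull force rising, so the lamp is at its second stop. Handing in.

```bash
python3 -c "
from rig import arm
print(arm.hand_in())"
```

```text
the job is handed in; nothing more can be done
None
```

I handed the job in without seeing a verdict: the straightedge lies flush and about centred on the block and is released, the lamp is held at its second stop with the button pressed, and the loose tools were left alone.

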